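# Close the balance's draught shield and tare it

### The job

Get the laboratory balance ready to weigh: with the fingertips push the top slide and the side door of its clear draught shield fully shut, in either order, and then press the long tare bar on its front all the way down and let it come up again. Push gently, leave the small round power key alone, do not pick anything up, and leave the dish on the pan and all the other things on the bench where they are.

Things in the scene. Friction and masses are not known exactly. Their poses are not given: they have to be found in the camera images.
- balance: white laboratory balance fixed to the bench, 300 (x) x 200 (y) x 60 high. Origin: under its centre, on the bench. Its x points from its keypad (front, towards the robot) to its rear, y to its left, z up; turned by up to 20 degrees. A clear draught shield with grey frame and white rear wall covers x -30 to 150, y -90 to 90, z 60 to 200; its front and left panes are fixed
- top_slide (a joint): opening of the shield's top slide in m: 0 is fully shut (against its stop), grows as it slides to the rear (balance +x), at most 0.10; starts 0.03 to 0.08 open. Friction 1 to 2 N, stays where it is left. A clear plate 170 x 160 x 4, its upper face at z 205
- top_handle (a point): centre of the top slide's handle: an upright black ridge 10 thick (x), 70 long (y), 24 high, near the slide's front edge, from z 204 to 228. In the balance's frame this point is at y 0, z 216, and x = the opening (0 when shut). To shut it push the ridge's rear face towards the balance's front (-x)
- side_door (a joint): opening of the shield's side door, on the balance's right (-y) face, in m: 0 is fully shut (against its stop), grows as it slides to the rear (balance +x), at most 0.10; starts 0.03 to 0.08 open. Friction 1 to 2 N, stays where it is left. A clear pane 170 long, 126 high, 4 thick, its outer face at y -95
- side_handle (a point): centre of the side door's handle: an upright black fin 10 thick (x), standing out from y -95 to -131, from z 131 to 191. In the balance's frame this point is at y -113, z 161, and x = the opening (0 when shut). To shut it push the fin's rear face towards the balance's front (-x)
- tare_bar (a joint): travel of the tare bar in m: 0 is up, 0.004 fully down; a spring brings it back. It takes about 1 N to start it and 5 N to press it fully down
- tare_top (a point): middle of the top face of the tare bar: the long grey key, 22 (x) x 70 (y), its top 68 above the bench when up; at x -115, y -22 in the balance's frame
- power_key (a joint): travel of the round power key in m, 0 is up; do not press it
- power_top (a point): middle of the top face of the small round grey power key, 22 across, left of the tare bar at x -115, y +60 in the balance's frame, 68 above the bench
- dish: small white weighing dish, 54 across and 18 high, loose on the round steel pan inside the shield (the pan is at balance x 60, y 0, its top at z 70); origin under its centre
- weight_big: steel calibration weight with a knob, 36 across, 55 high, loose on the bench to the right of the balance; origin under its centre
- weight_small: steel calibration weight with a knob, 28 across, 42 high, loose on the bench to the right of the balance; origin under its centre
- beaker: glass beaker, 68 across, 90 high, loose, left of the balance; origin under its centre
- jar: brown glass jar, 60 across, 85 high, loose, left of the balance; origin under its centre
- spatula: narrow steel laboratory spatula 160 long, 14 wide, lying loose to the left of the keypad; origin at its underside
- tissue_box: cardboard box 120 x 220 x 80 high, loose, well to the left; origin under its centre
- notebook: blue notebook 210 x 150 x 12, loose, well to the right; origin under its centre
- pan (a point): centre of the top of the round steel pan, 90 across, inside the shield, z 70

How it is judged (in metres and radians):
On the way, in this order (a step that is already met when the one before it is completed fails the run):
1. the top slide and the side door are both fully shut (value of joint each of top_slide, side_door below 0.004 m), for 0.1 s.
2. with both still shut, a finger presses the tare bar all the way down (all of step 1 and value of joint tare_bar above 0.003 m and contact force between the fingers and tare_bar above 0.5 N), for 0.05 s.
At the end, for the whole second after the job is handed in: Top slide and side door are within 4 mm of fully shut, the tare bar was pressed past 3 mm after that and is up again (under 1.5 mm), the dish is still on the pan and nothing loose has moved by more than 30 mm (all of step 1 and value of joint tare_bar below 0.0015 m and horizontal distance between dish and pan below 0.025 m and distance of each of dish, weight_big, weight_small, beaker, jar, spatula, tissue_box, notebook from where it was at the start of the episode below 0.03 m); the robot touches nothing.
It fails at once if the power key is pressed (value of joint power_key above 0.002 m).
It fails at once if the balance is pushed hard (over 60 N) (contact force between the arm and balance above 60 N).
It fails at once if the balance is pushed hard by the fingers (over 60 N) (contact force between the fingers and balance above 60 N).
It fails at once if the dish or another loose thing is picked up, shoved (over 30 mm) or toppled (distance of any of dish, weight_big, weight_small, beaker, jar, spatula, tissue_box, notebook from where it was at the start of the episode above 0.03 m or angle between any of dish, weight_big, weight_small, beaker, jar, spatula, tissue_box, notebook's own z axis and vertical above 0.5 rad).
It also fails if it takes over 51 s, if anything falls off the work surface, if the arm or the gripper's body presses on something with over 40 N, if the wrist force passes 120 N, or if a joint passes its speed limit or range.

### The arm

A 6-joint arm with a two-finger parallel gripper is mounted at the origin on the work surface. World frame = base frame: x ahead of the robot, y to its left, z up, the work surface at z = 0. Lengths are in mm, angles in rad, forces in N, time in s.
With the tool pointing down it reaches from about 350 to 975 mm from the base axis. Payload 7.1 kg.
Tool frame: the origin (TCP) lies at the very end of the fingers, on their centre line; the grasp point (between the pads) lies 19 mm behind it; x points along the fingers, z is the direction in which the jaws open and shut, and the axes are right-handed (so a half turn about x gives the same grasp; the last joint's range is limited). The gripper opens to 88 mm and grips with 3 to 60 N. Pads are 20 mm wide; open, the fingers measure 115 mm over their backs; the gripper's body (75 mm by 178 mm) begins 61 mm behind the grasp point.
Start: joints at [1.272, 0.423, 1.63, -0, 1.089, -0.019], TCP at [172.57, 600.686, 222.675] pointing down, gripper open.
Joint ranges: [-3, 3], [-0.9, 2.11], [0.09, 2.58], [-1.31, 4.45], [0.11, 2.69], [-2.54, 2.54]. Speed limits (rad/s): [2.39, 2.39, 3.01, 3.14, 3.14, 3.14].

### API

Orientations are given as a rotation vector (axis times angle).
In Python, from workcell import * gives the robot as it stands.
- The arm moves only by the shell command python3 -m crank 'ROWS'. ROWS is JSON, a list of rows, each a list of 3 entries, a list of its own where there are three numbers: the shift along the tool's x, y, z in cm, then the turn, a rotation vector about the tool's x, y, z in degrees, then the finger opening in cm, from 0 to 8.78. In form: [[[dx, dy, dz], [rx, ry, rz], claw], ...]. A call has 1 to 5 rows; each row shifts and turns the commanded pose from where the row before left it, along the tool's axes as they then stand; what a row does not reach is not made up. A row lasts 1/8 s, in which the tool goes at most 62.5 mm and 10.7 degrees, less where a joint would pass 70% of its speed; a pose out of reach is approached as far as the arm can. A call with a gripper value outside its range is refused whole. The fingers move at their own pace and stop on an object; the grip force is fixed at half the most. Time passes only in rows, so rows that do not move let the fingers close. It gives the time, the measured TCP pose, the force and the opening at its end, in the units of the state.
- get_obs(): the state, without advancing time (a new reading comes with each control period).
- get_image(name): name is "scene" or "top"; returns a dict with "pixels" (384x512x3 uint8, red, green, blue), "mtx" (3x3 intrinsics, pixels), "view" (4x4, takes a point from world to camera coordinates). Camera axes: x right, y down, z forward; pixel columns grow to the right and rows downward; lengths in mm; the calibration is good to about 2 mm. A picture is of the moment at which its call begins. There is no depth.
- close_job(): hands the job in, once; it reports no verdict.
The state is a dict: "t": time; "qpos": joint angles; "qvel": joint speeds; "joint_torque": joint torques, N m; "ee_pos": TCP position; "orientation": TCP orientation; "ft_force": force on the tool from outside, world axes, zero at the start; "moment": the same for the moment, N m; "width": finger opening in mm.
Only numpy, scipy, OpenCV 4.12 (cv2) and the standard library are available. Lean on these libraries where they do the work, as an engineer would, in place of code of your own. Each camera call takes 0.05 s, during which the arm holds its last target.

## Working session

There is one attempt and no reset: what is moved stays moved. The work goes in short steps, Python scripts to look and compute and a shell command to move; the robot and the scene stay as the last step left them, time stands still between calls to the robot, and variables do not carry over. Pictures are saved under pics/ and viewed, and the job is handed in when it is done.

```bash
ls; mkdir -p pics; python3 - <<'E'
from workcell import *
import cv2,numpy as np
print(get_obs())
for n in("scene","top"):
    d=get_image(n);cv2.imwrite(f"pics/{n}0.png",d["pixels"][:,:,::-1]);np.savez(f"{n}0.npz",**d)
    print(n,d["mtx"],d["view"])
E
```

```text
pics
{'t': 0.0, 'qpos': array([ 1.27199624e+00,  4.23808162e-01,  1.63064222e+00, -1.01411110e-05,
        1.08861720e+00, -1.89940341e-02]), 'qvel': array([ 0.0019569 , -0.00039861, -0.00019887,  0.00080745,  0.00026184,
       -0.00052132]), 'joint_torque': array([ 1.48865231e-03, -5.44630873e+01, -2.73671722e+01,  6.44508144e-02,
        2.27758137e-02, -1.24303283e-04]), 'ee_pos': array([172.42316731, 600.19085017, 221.94087639]), 'orientation': array([-1.001551  ,  1.32988828,  1.00010025]), 'ft_force': array([ 0.46438228,  0.07030866, -0.34298022]), 'moment': array([-0.02210439, -0.00763565, -0.00597013]), 'width': 87.55911503626935}
scene [[423.16501659   0.         247.21461969]
 [  0.         423.16501659 197.25815199]
 [  0.           0.           1.        ]] [[-7.28297262e-01  6.85060062e-01  1.66075094e-02  4.09765828e+02]
 [ 5.46849409e-01  5.95627125e-01 -5.88374075e-01 -2.08602620e+02]
 [-4.12963464e-01 -4.19429422e-01 -8.08418294e-01  1.62708503e+03]
 [ 0.00000000e+00  0.00000000e+00  0.00000000e+00  1.00000000e+00]]
top [[445.93966496   0.         254.96043178]
 [  0.         445.93966496 190.28498271]
 [  0.           0.           1.        ]] [[-2.79810667e-02 -9.99591605e-01  5.80364035e-03 -1.66561495e+01]
 [-9.95606960e-01  2.73496119e-02 -8.95476397e-02  5.60568714e+02]
 [ 8.93523416e-02 -8.28378321e-03 -9.95965631e-01  1.33312408e+03]
 [ 0.00000000e+00  0.00000000e+00  0.00000000e+00  1.00000000e+00]]
```

```bash
python3 - <<'E'
import cv2
for n,(x0,x1,y0,y1) in {"scene":(130,390,130,325),"top":(150,410,60,255)}.items():
    a=cv2.imread(f"pics/{n}0.png")
    cv2.imwrite(f"pics/{n}0c.png",cv2.resize(a[y0:y1,x0:x1],None,fx=3,fy=3,interpolation=cv2.INTER_CUBIC))
E
```

```text
(no output)
```

View pics/scene0.png

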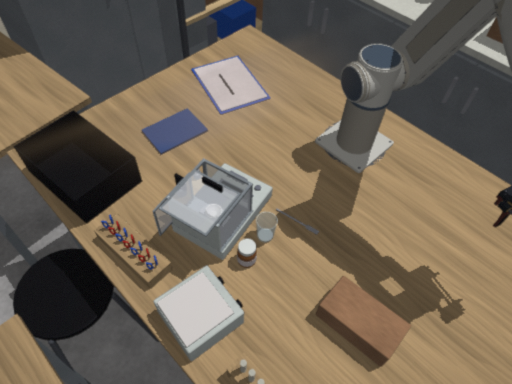

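View pics/top0.png

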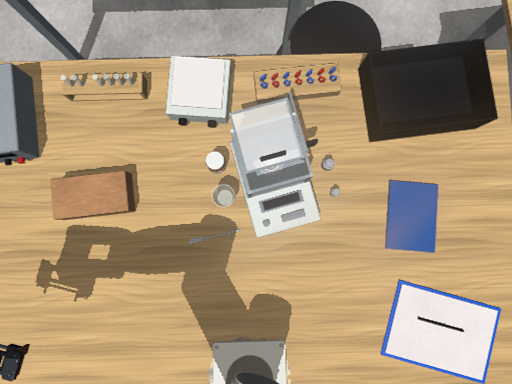

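View pics/top0c.png

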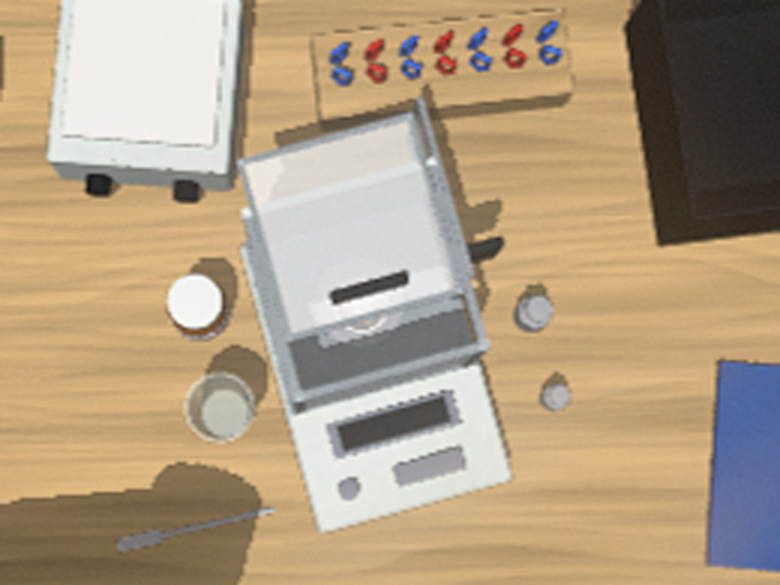

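View pics/scene0c.png

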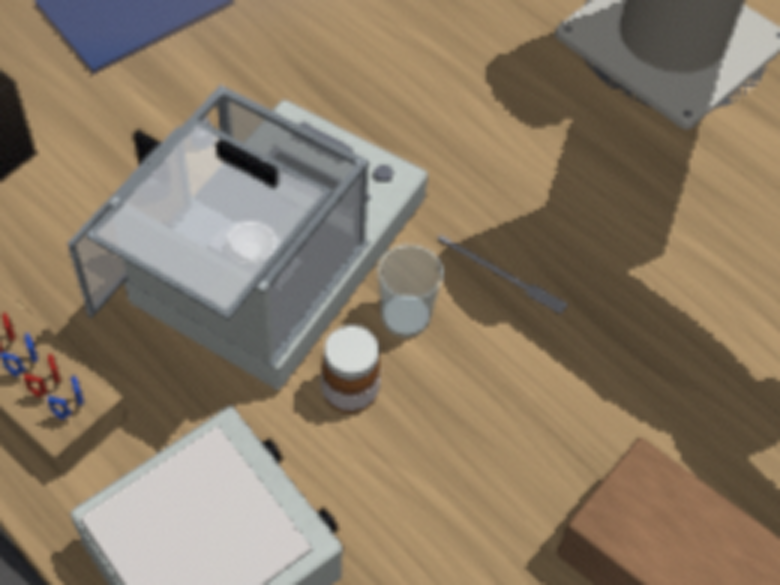

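The top view shows the balance yawed slightly. The top handle is at about crop (370,287), the side fin at (487,248), the tare bar at (430,465) and the power key at (348,488). I'll fit the pose using both views.

```bash
cat > h.py <<'E'
import numpy as np
V={n:np.load(f"{n}0.npz") for n in("scene","top")}
def proj(n,P):
    v=V[n];c=v["view"][:3,:3]@np.asarray(P,float)+v["view"][:3,3];q=v["mtx"]@c;return q[:2]/q[2]
def px(n,u,v):
    o={"scene":(130,130),"top":(150,60)}[n];return np.array([(u+.5)/3-.5+o[0],(v+.5)/3-.5+o[1]])
def ray(n,p,z):
    v=V[n];R=v["view"][:3,:3];c=-R.T@v["view"][:3,3];d=R.T@np.linalg.inv(v["mtx"])@[p[0],p[1],1];return c+d*(z-c[2])/d[2]
E
cat > fit.py <<'E'
from h import *
from scipy.optimize import least_squares
def W(p,b):
    c,s=np.cos(p[2]),np.sin(p[2]);return np.array([p[0]+c*b[0]-s*b[1],p[1]+s*b[0]+c*b[1],b[2]])
# (view,u,v,b-func)
obs=[("top",430,465,lambda p:(-115,-22,68)),("top",348,488,lambda p:(-115,60,68)),
("top",511,480,lambda p:(-150,-100,60)),("top",322,531,lambda p:(-150,100,60)),
("top",371,285,lambda p:(p[3],0,228)),
("scene",327,141,lambda p:(-115,-22,68)),("scene",383,173,lambda p:(-115,60,68)),("scene",428,177,lambda p:(-150,100,60)),
("scene",286,101,lambda p:(-150,-100,60)),
("top",503,241,lambda p:(p[4],-131,191)),("scene",137,135,lambda p:(p[4],-131,191)),("scene",247,156,lambda p:(p[3],0,228)),
]
f=lambda p:np.concatenate([proj(n,W(p,b(p)))-px(n,u,v) for n,u,v,b in obs])
r=least_squares(f,[600,-50,0.2,50,50],loss="soft_l1")
print(r.x,np.degrees(r.x[2]));print(f(r.x).reshape(-1,2).round(1))
p=r.x;np.save("p.npy",p)
for nm,b in dict(th=(p[3],0,216),sh=(p[4],-113,161),tare=(-115,-22,68),power=(-115,60,68)).items():print(nm,W(p,b).round(1))
for nm,(u,v),z in [("wb",(537,305),50),("ws",(556,392),40)]:
    P=ray("top",px("top",u,v),z);c,s=np.cos(p[2]),np.sin(p[2]);d=P[:2]-p[:2];print(nm,P.round(),"bal",c*d[0]+s*d[1],-s*d[0]+c*d[1])
from workcell import *
from scipy.spatial.transform import Rotation as R
o=get_obs();print(R.from_rotvec(o["orientation"]).as_matrix().round(3))
E
python3 fit.py
```

```text
[ 5.87290404e+02 -9.06390742e+01  2.38299002e-01  4.66632043e+01
  6.06373748e+01] 13.653527086163445
[[-0.8  0.2]
 [-0.4 -0.1]
 [ 0.6 -0.3]
 [-1.7  0.7]
 [-0.5  0.4]
 [-1.7  0.3]
 [ 0.1  0.4]
 [ 0.7 -1.1]
 [-0.9 -1.1]
 [ 0.2 -0.1]
 [-0.8 -1.2]
 [-0.2  0.2]]
th [632.6 -79.6 216. ]
sh [ 672.9 -186.1  161. ]
tare [ 480.7 -139.2   68. ]
power [461.4 -59.5  68. ]
wb [ 639. -256.   50.] bal 11.206148936498884 -173.15179133270516
ws [ 552. -273.   40.] bal -77.62880629356144 -169.17392132425516
[[-0.    -0.961  0.276]
 [-0.001  0.276  0.961]
 [-1.     0.    -0.001]]
```

```bash
cat > st.py <<'E'
import sys
from h import *
from workcell import *
from scipy.spatial.transform import Rotation as R
p=np.load("p.npy");c,s=np.cos(p[2]),np.sin(p[2]);M=np.array([[c,s,0],[-s,c,0],[0,0,1]])
o=get_obs();T=R.from_rotvec(o["orientation"]).as_matrix()
print("t",o["t"],"bal pos",(M@(o["ee_pos"]-[p[0],p[1],0])).round(1),"F bal",(M@o["ft_force"]).round(2),"w",o["width"].round(1))
print("q",o["qpos"].round(2))
D=M.T@np.array([[0,-1,0],[0,0,1],[-1,0,0]]) 
Td=np.column_stack([[0,0,-1],M.T@[-1,0,0],M.T@[0,1,0]])
print("rot err deg (tool)",np.degrees(R.from_matrix(T.T@Td).as_rotvec()).round(2))
if len(sys.argv)>3:
    g=M.T@np.array([float(a) for a in sys.argv[1:4]])+[p[0],p[1],0]
    print("tool shift cm (now)",(T.T@(g-o["ee_pos"])/10).round(2),"(aligned)",(Td.T@(g-o["ee_pos"])/10).round(2))
E
python3 st.py 80 0 300
python3 -m crank '[[[-3,0,0],[-10,0,0],0],[[-3,0,0],[-10,0,0],0],[[-2,0,0],[-9.7,0,0],0],[[0,0,0],[0,0,0],0]]'
python3 st.py 80 0 300
```

```text
t: 0.6
ee_pos: [172.8, 601.3, 303.9]
orientation: [-1.38, 1.085, 1.382]
ft_force: [-0.3, -0.8, -0.4]
width: 51.5Traceback (most recent call last):
  File "st.py", line 7, in <module>
    print("t",o["t"],"bal pos",(M@(o["ee_pos"]-[p[0],p[1],0])).round(1),"F bal",(M@o["ft_force"]).round(2),"w",o["width"].round(1))
                                                                                                               ^^^^^^^^^^^^^^^^
AttributeError: 'float' object has no attribute 'round'
Traceback (most recent call last):
  File "st.py", line 7, in <module>
    print("t",o["t"],"bal pos",(M@(o["ee_pos"]-[p[0],p[1],0])).round(1),"F bal",(M@o["ft_force"]).round(2),"w",o["width"].round(1))
                                                                                                               ^^^^^^^^^^^^^^^^
AttributeError: 'float' object has no attribute 'round'
```

```bash
sed -i 's/o\["width"\].round(1)/round(o["width"],1)/' st.py
python3 st.py 80 0 300
```

```text
t 0.6 bal pos [-239.4  770.3  303.9] F bal [-0.5  -0.74 -0.45] w 51.5
q [ 1.27  0.34  1.55 -0.    1.24 -0.54]
rot err deg (tool) [-0.07  0.13  0.08]
tool shift cm (now) [  0.26 -32.04 -76.99] (aligned) [  0.39 -31.94 -77.03]
```

```bash

python3 -m crank '[[[0,-2.2,-5.3],[0,0,0],0],[[0,-2.2,-5.3],[0,0,0],0],[[0,-2.2,-5.3],[0,0,0],0],[[0,-2.2,-5.3],[0,0,0],0],[[0,-2.2,-5.3],[0,0,0],0]]'
python3 -m crank '[[[0,-2.2,-5.3],[0,0,0],0],[[0,-2.2,-5.3],[0,0,0],0],[[0,-2.2,-5.3],[0,0,0],0],[[0,-2.2,-5.3],[0,0,0],0],[[0,-2.2,-5.3],[0,0,0],0]]'
python3 st.py 80 0 300
```

```text
t: 1.23
ee_pos: [342.4, 367.1, 301.3]
orientation: [-1.38, 1.091, 1.38]
ft_force: [0.6, -0.1, -0.4]
width: 1.6
t: 1.85
ee_pos: [511.8, 135.8, 301.3]
orientation: [-1.379, 1.091, 1.381]
ft_force: [0.9, 0.8, 0.4]
width: 0.4
t 1.85 bal pos [-19.9 237.9 301.3] F bal [1.03 0.57 0.36] w 0.4
q [ 0.24  0.2   1.76  0.    1.19 -1.57]
rot err deg (tool) [-0.23  0.01 -0.11]
tool shift cm (now) [  0.1  -10.09 -23.75] (aligned) [  0.13  -9.99 -23.79]
```

```bash

python3 -m crank '[[[0,-2.1,-4.8],[0,0,0],0],[[0,-2.1,-4.8],[0,0,0],0],[[0,-2.1,-4.8],[0,0,0],0],[[0,-2.1,-4.8],[0,0,0],0],[[0,-2.1,-4.6],[0,0,0],0]]'
python3 -m crank '[[[4,0,0],[0,0,0],0],[[0,0,0],[0,0,0],0]]'
python3 st.py 80 0 213
python3 - <<'E'
from workcell import *
import cv2
for n,(x0,x1,y0,y1) in {"scene":(130,330,130,280),"top":(180,380,60,210)}.items():
    a=get_image(n)["pixels"][:,:,::-1]
    cv2.imwrite(f"pics/{n}1c.png",cv2.resize(a[y0:y1,x0:x1],None,fx=3,fy=3,interpolation=cv2.INTER_CUBIC))
E
```

```text
t: 2.48
ee_pos: [670.0, -70.3, 300.7]
orientation: [-1.378, 1.091, 1.382]
ft_force: [0.6, 0.2, 0.8]
width: 0.4
t: 2.72
ee_pos: [667.1, -69.0, 257.7]
orientation: [-1.374, 1.094, 1.388]
ft_force: [-0.6, 1.3, 0.1]
width: 0.5
t 2.725 bal pos [ 82.7   2.2 257.7] F bal [-0.28  1.45  0.11] w 0.5
q [-0.12  0.46  1.48  0.    1.21 -1.93]
rot err deg (tool) [-0.21  0.19 -0.49]
tool shift cm (now) [ 4.47  0.23 -0.24] (aligned) [ 4.47  0.27 -0.22]
```

View pics/scene1c.png

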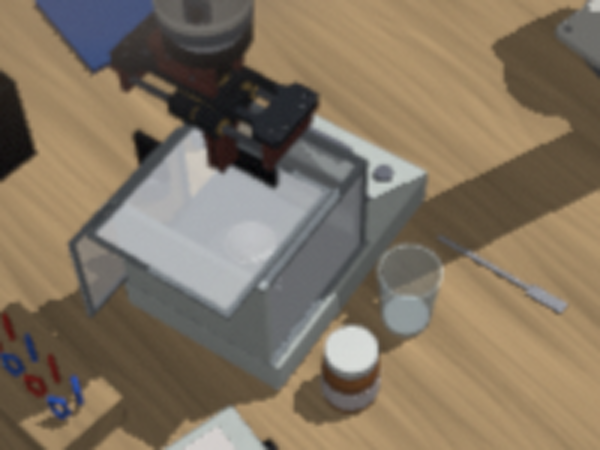

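View pics/top1c.png

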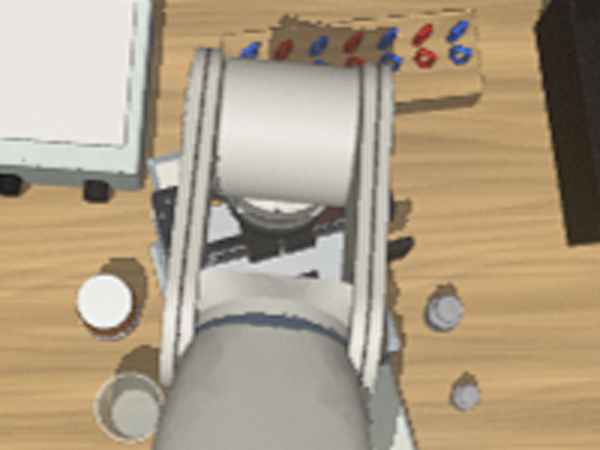

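```bash
python3 - <<'E'
from workcell import *
import cv2
from h import *
o=get_obs();t=o["ee_pos"];print("tcp proj",proj("scene",t),proj("top",t), proj("scene",t+[0,0,80]))
a=get_image("scene")["pixels"][:,:,::-1]
cv2.imwrite("pics/s2.png",cv2.resize(a[125:215,160:260],None,fx=6,fy=6,interpolation=cv2.INTER_CUBIC))
E
```

```text
tcp proj [203.6596999  183.65483225] [268.55070861 138.66306984] [201.61538675 164.79680819]
```

View pics/s2.png

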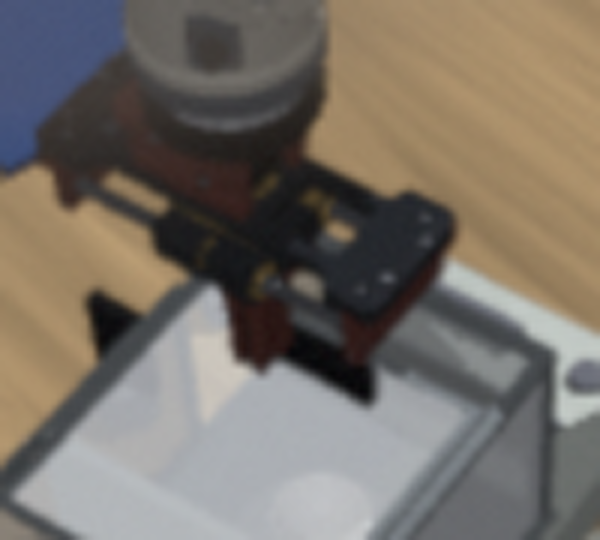

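The closed fingertips are at crop (262,365), which matches the predicted TCP at (262,352). They sit behind the ridge, so I'll descend.

```bash

python3 -m crank '[[[2,0,0],[0,0,0],0],[[1.5,0,0],[0,0,0],0],[[0.8,0,-0.2],[0,0,0],0],[[0,0,0],[0,0,0],0]]'
python3 st.py 15 0 213
```

```text
t: 3.38
ee_pos: [669.9, -70.7, 218.7]
orientation: [-1.382, 1.088, 1.384]
ft_force: [-0.2, -0.2, 0.8]
width: 0.5
t 3.375 bal pos [ 8.500e+01 -2.000e-01  2.187e+02] F bal [-0.21 -0.18  0.78] w 0.5
q [-0.12  0.5   1.52 -0.    1.13 -1.93]
rot err deg (tool) [ 0.01  0.03 -0.09]
tool shift cm (now) [0.58 6.99 0.02] (aligned) [0.57 7.   0.02]
```

```bash

python3 -m crank '[[[0.5,0,0],[0,0,0],0],[[0,1,0],[0,0,0],0],[[0,0.8,0],[0,0,0],0],[[0,0.6,0],[0,0,0],0],[[0,0.6,0],[0,0,0],0]]'
python3 st.py 15 0 213
python3 -m crank '[[[0,0.6,0],[0,0,0],0],[[0,0.6,0],[0,0,0],0],[[0,0.6,0],[0,0,0],0]]'
python3 st.py 15 0 213
```

```text
t: 4.0
ee_pos: [641.1, -77.9, 215.0]
orientation: [-1.383, 1.086, 1.382]
ft_force: [1.7, 0.6, 0.2]
width: 0.3
t 4.0 bal pos [ 55.3  -0.3 215. ] F bal [1.76 0.2  0.24] w 0.3
q [-0.14  0.46  1.59  0.    1.09 -1.95]
rot err deg (tool) [ 0.01 -0.02  0.06]
tool shift cm (now) [0.2  4.03 0.03] (aligned) [0.2  4.03 0.03]
t: 4.38
ee_pos: [623.6, -82.2, 215.0]
orientation: [-1.383, 1.086, 1.382]
ft_force: [1.3, 0.4, 0.5]
width: 0.6
t 4.375 bal pos [ 37.2  -0.4 215. ] F bal [1.39 0.03 0.55] w 0.6
q [-0.15  0.44  1.63 -0.    1.08 -1.96]
rot err deg (tool) [ 0.02 -0.02  0.04]
tool shift cm (now) [0.19 2.22 0.04] (aligned) [0.2  2.22 0.04]
```

```bash

python3 -m crank '[[[0,0.6,0],[0,0,0],0],[[0,0.6,0],[0,0,0],0],[[0,0.4,0],[0,0,0],0],[[0,0.2,0],[0,0,0],0],[[0,0,0],[0,0,0],0]]'
python3 st.py 15 0 213
python3 -m crank '[[[0,0.2,0],[0,0,0],0],[[0,0.2,0],[0,0,0],0]]'
python3 st.py 15 0 213
```

```text
t: 5.0
ee_pos: [605.7, -86.2, 214.5]
orientation: [-1.382, 1.087, 1.384]
ft_force: [-1.4, 0.4, -1.1]
width: 0.4
t 5.0 bal pos [ 1.890e+01 -1.000e-01  2.145e+02] F bal [-1.3   0.71 -1.06] w 0.4
q [-0.16  0.41  1.67  0.    1.06 -1.97]
rot err deg (tool) [ 0.01  0.03 -0.05]
tool shift cm (now) [0.15 0.39 0.01] (aligned) [0.15 0.39 0.01]
t: 5.25
ee_pos: [602.2, -87.1, 214.5]
orientation: [-1.383, 1.087, 1.383]
ft_force: [1.2, 0.8, -0.7]
width: 0.3
t 5.25 bal pos [ 1.530e+01 -1.000e-01  2.145e+02] F bal [ 1.34  0.45 -0.66] w 0.3
q [-0.16  0.41  1.67  0.    1.06 -1.97]
rot err deg (tool) [ 0.02  0.01 -0.01]
tool shift cm (now) [0.15 0.03 0.01] (aligned) [0.15 0.03 0.01]
```

```bash

python3 -m crank '[[[0,0.2,0],[0,0,0],0],[[0,0.1,0],[0,0,0],0]]'
python3 st.py 
python3 -m crank '[[[0,0.2,0],[0,0,0],0],[[0,0,0],[0,0,0],0]]'
python3 st.py
```

```text
t: 5.5
ee_pos: [601.0, -87.5, 214.6]
orientation: [-1.384, 1.084, 1.38]
ft_force: [10.0, 3.7, -7.5]
width: 0.4
t 5.5 bal pos [ 1.400e+01 -1.000e-01  2.146e+02] F bal [10.59  1.19 -7.48] w 0.4
q [-0.16  0.4   1.68  0.    1.05 -1.97]
rot err deg (tool) [ 0.   -0.01  0.23]
t: 5.75
ee_pos: [600.9, -87.5, 214.7]
orientation: [-1.386, 1.081, 1.377]
ft_force: [15.2, 5.4, -11.1]
width: 0.4
t 5.75 bal pos [ 1.400e+01 -2.000e-01  2.147e+02] F bal [ 16.04   1.71 -11.08] w 0.4
q [-0.17  0.4   1.68  0.    1.05 -1.98]
rot err deg (tool) [-0.   -0.03  0.45]
```

```bash

python3 -m crank '[[[0,-0.8,0],[0,0,0],0],[[0,-1,0],[0,0,0],0],[[-4,0,0],[0,0,0],0],[[-2,-2,-2],[0,0,0],0],[[0,-2,-4],[0,0,0],0]]'
python3 -m crank '[[[0,-2,-4],[0,0,0],0],[[0,0,-2],[0,0,0],0],[[0,0,0],[0,0,0],0]]'
python3 st.py 92 -121 160
```

```text
t: 6.38
ee_pos: [669.7, -132.7, 277.6]
orientation: [-1.387, 1.084, 1.381]
ft_force: [1.0, 0.0, -0.8]
width: 0.1
t: 6.75
ee_pos: [701.0, -187.6, 274.0]
orientation: [-1.38, 1.088, 1.383]
ft_force: [-0.6, 0.6, 0.1]
width: 0.3
t 6.75 bal pos [  87.6 -121.   274. ] F bal [-0.41  0.72  0.13] w 0.3
q [-0.28  0.53  1.34 -0.    1.28 -2.09]
rot err deg (tool) [-0.08  0.04 -0.08]
tool shift cm (now) [11.4  -0.46 -0.  ] (aligned) [11.4  -0.44  0.  ]
```

Before descending, I'll check that the slide really is shut and that the path is clear.

```bash
python3 - <<'E'
from workcell import *
import cv2
from h import *
t=get_obs()["ee_pos"];print((proj("scene",t)-[130,140])*5)
a=get_image("scene")["pixels"][:,:,::-1]
cv2.imwrite("pics/s3.png",cv2.resize(a[140:260,130:290],None,fx=5,fy=5,interpolation=cv2.INTER_CUBIC))
E
```

```text
[188.18257616 112.35906869]
```

View pics/s3.png

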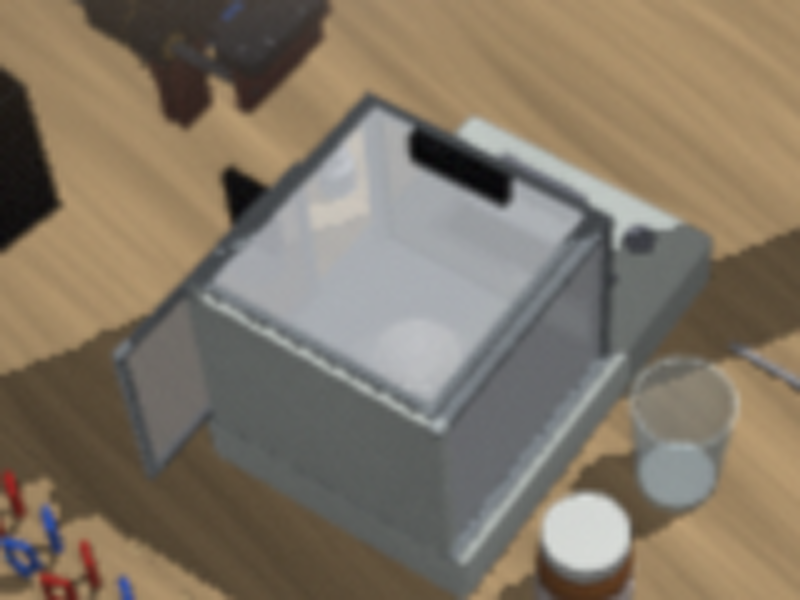

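The top slide is shut: its plate meets the front frame. The side fin at (243,195) is still open. I'll descend behind it.

```bash

python3 -m crank '[[[3,-0.4,0],[0,0,0],0],[[4,0,0],[0,0,0],0],[[3,0,0],[0,0,0],0],[[1.2,0,0],[0,0,0],0],[[0,0,0],[0,0,0],0]]'
python3 st.py 92 -121 160
```

```text
t: 7.42
ee_pos: [705.0, -184.8, 162.6]
orientation: [-1.382, 1.087, 1.384]
ft_force: [-0.3, -0.0, 1.0]
width: 0.6
t 7.425 bal pos [  92.2 -119.3  162.6] F bal [-0.3   0.03  0.96] w 0.6
q [-0.27  0.64  1.41  0.    1.09 -2.08]
rot err deg (tool) [ 0.05  0.04 -0.05]
tool shift cm (now) [ 0.26  0.02 -0.17] (aligned) [ 0.26  0.02 -0.17]
```

```bash

python3 -m crank '[[[0,0.8,0],[0,0,0],0],[[0,0.6,0],[0,0,0],0],[[0,0.6,0],[0,0,0],0],[[0,0.6,0],[0,0,0],0],[[0,0.6,0],[0,0,0],0]]'
python3 st.py
python3 -m crank '[[[0,0.6,0],[0,0,0],0],[[0,0.6,0],[0,0,0],0],[[0,0.6,0],[0,0,0],0]]'
python3 st.py 14 -119 161
```

```text
t: 8.05
ee_pos: [674.3, -193.5, 163.1]
orientation: [-1.383, 1.086, 1.382]
ft_force: [2.0, -0.3, 2.1]
width: 0.7
t 8.05 bal pos [  60.3 -120.4  163.1] F bal [ 1.89 -0.77  2.12] w 0.7
q [-0.3   0.6   1.49 -0.    1.06 -2.11]
rot err deg (tool) [ 0.01 -0.03  0.04]
t: 8.43
ee_pos: [656.6, -197.6, 162.7]
orientation: [-1.383, 1.087, 1.383]
ft_force: [1.1, -0.6, 1.1]
width: 0.4
t 8.425 bal pos [  42.1 -120.3  162.7] F bal [ 0.89 -0.83  1.08] w 0.4
q [-0.31  0.58  1.53 -0.    1.04 -2.12]
rot err deg (tool) [ 0.02 -0.01  0.  ]
tool shift cm (now) [0.17 2.81 0.13] (aligned) [0.17 2.81 0.13]
```

```bash

python3 -m crank '[[[0,0.6,0],[0,0,0],0],[[0,0.6,0],[0,0,0],0],[[0,0.6,0],[0,0,0],0],[[0,0.4,0],[0,0,0],0],[[0,0.2,0],[0,0,0],0]]'
python3 st.py
python3 -m crank '[[[0,0.2,0],[0,0,0],0],[[0,0.2,0],[0,0,0],0]]'
python3 st.py 14 -119 161
```

```text
t: 9.05
ee_pos: [633.2, -203.2, 162.6]
orientation: [-1.382, 1.087, 1.383]
ft_force: [0.9, -0.6, -0.3]
width: 0.3
t 9.05 bal pos [  18.1 -120.2  162.6] F bal [ 0.74 -0.82 -0.28] w 0.3
q [-0.33  0.55  1.58 -0.    1.02 -2.14]
rot err deg (tool) [ 0.01  0.01 -0.02]
t: 9.3
ee_pos: [630.2, -203.9, 162.7]
orientation: [-1.383, 1.086, 1.382]
ft_force: [8.1, 1.3, -6.1]
width: 0.2
t 9.3 bal pos [  14.9 -120.2  162.7] F bal [ 8.2  -0.67 -6.07] w 0.2
q [-0.33  0.54  1.58  0.    1.01 -2.14]
rot err deg (tool) [ 0.01 -0.01  0.07]
tool shift cm (now) [0.17 0.09 0.12] (aligned) [0.17 0.09 0.12]
```

```bash

python3 -m crank '[[[0,0.2,0],[0,0,0],0],[[0,0,0],[0,0,0],0]]'
python3 st.py
python3 -m crank '[[[0,-0.8,0],[0,0,0],0],[[0,-1,0],[0,0,0],0],[[-4,0,0],[0,0,0],0],[[-4,0,0],[0,0,0],0],[[-4,0,0],[0,0,0],0]]'
python3 st.py -115 -22 250
```

```text
t: 9.55
ee_pos: [630.2, -204.0, 162.7]
orientation: [-1.385, 1.083, 1.379]
ft_force: [10.7, 1.7, -6.5]
width: 0.7
t 9.55 bal pos [  14.9 -120.3  162.7] F bal [10.8  -0.89 -6.46] w 0.7
q [-0.33  0.54  1.59  0.    1.01 -2.14]
rot err deg (tool) [ 0.01 -0.05  0.29]
t: 10.18
ee_pos: [645.2, -200.1, 283.8]
orientation: [-1.382, 1.087, 1.384]
ft_force: [0.3, -0.2, -0.2]
width: 0.2
t 10.175 bal pos [  30.5 -120.   283.8] F bal [ 0.23 -0.23 -0.22] w 0.2
q [-0.32  0.44  1.45 -0.    1.25 -2.13]
rot err deg (tool) [ 0.02  0.02 -0.05]
tool shift cm (now) [ 3.39 14.54  9.81] (aligned) [ 3.38 14.55  9.8 ]
```

```bash

python3 -m crank '[[[0,3,2],[0,0,0],0],[[0,4,2.6],[0,0,0],0],[[0,4,2.7],[0,0,0],0],[[0,3.5,2.5],[0,0,0],0],[[0,0,0],[0,0,0],0]]'
python3 st.py -115 -22 80
python3 - <<'E'
from workcell import *
import cv2
from h import *
for n,(x,y) in {"scene":(130,140),"top":(200,60)}.items():
    a=get_image(n)["pixels"][:,:,::-1]
    cv2.imwrite(f"pics/{n}4.png",cv2.resize(a[y:y+130,x:x+160],None,fx=4,fy=4,interpolation=cv2.INTER_CUBIC))
E
```

```text
t: 10.8
ee_pos: [479.0, -138.4, 282.9]
orientation: [-1.382, 1.087, 1.384]
ft_force: [0.8, -0.9, -0.3]
width: 0.5
t 10.8 bal pos [-116.5  -20.8  282.9] F bal [ 0.56 -1.05 -0.26] w 0.5
q [-0.31  0.16  1.84 -0.    1.14 -2.11]
rot err deg (tool) [ 0.03  0.03 -0.06]
tool shift cm (now) [20.29 -0.17 -0.13] (aligned) [20.29 -0.15 -0.12]
```

View pics/scene4.png

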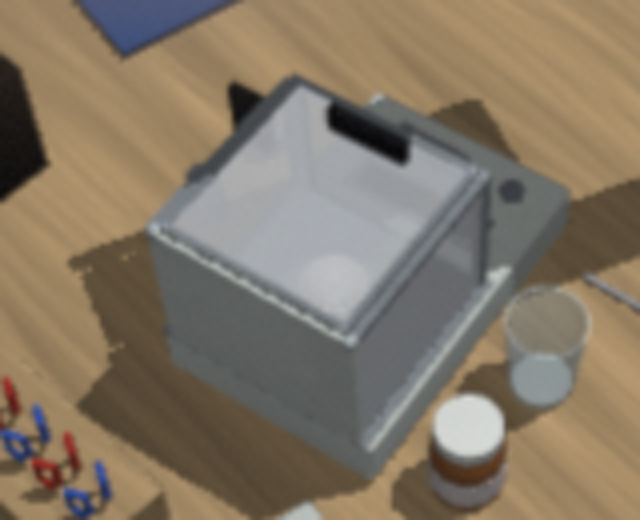

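View pics/top4.png

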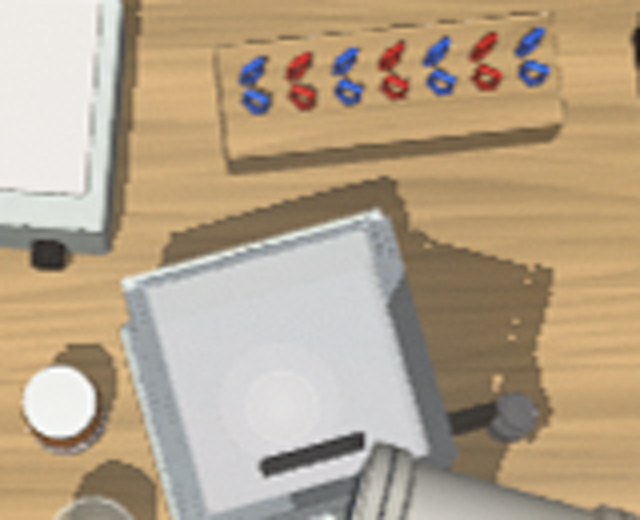

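Both panels are shut: neither overhangs at the rear, the side fin (455,420) lines up with the top handle (315,455), and the dish is still in place. Next I'll descend to the tare bar, moving slightly to the right.

```bash

python3 -m crank '[[[4,-0.1,-0.2],[0,0,0],0],[[5,0,0],[0,0,0],0],[[5,0,0],[0,0,0],0],[[4,0,0],[0,0,0],0],[[1.6,0,0],[0,0,0],0]]'
python3 -m crank '[[[0,0,0],[0,0,0],0]]'
python3 st.py -115.5 -24 74
```

```text
t: 11.52
ee_pos: [482.7, -141.1, 84.3]
orientation: [-1.38, 1.088, 1.386]
ft_force: [-0.5, -0.4, 0.6]
width: 0.5
t: 11.65
ee_pos: [483.0, -141.2, 85.9]
orientation: [-1.382, 1.087, 1.384]
ft_force: [-0.8, -0.6, 0.3]
width: 0.4
t 11.65 bal pos [-113.2  -24.5   85.9] F bal [-0.9  -0.44  0.31] w 0.4
q [-0.31  0.46  1.98 -0.    0.7  -2.12]
rot err deg (tool) [ 0.02  0.05 -0.08]
tool shift cm (now) [1.2  0.22 0.05] (aligned) [1.19 0.23 0.05]
```

```bash

python3 -m crank '[[[0.8,0.25,0],[0,0,0],0],[[0.4,0,0],[0,0,0],0],[[0.3,0,0],[0,0,0],0],[[0,0,0],[0,0,0],0]]'
python3 st.py -115.5 -24 68
python3 -m crank '[[[0.3,0,0],[0,0,0],0],[[0.2,0,0],[0,0,0],0],[[0,0,0],[0,0,0],0]]'
python3 st.py -115.5 -24 64
```

```text
t: 12.15
ee_pos: [480.3, -141.7, 71.9]
orientation: [-1.383, 1.087, 1.382]
ft_force: [-0.1, -0.0, -0.5]
width: 0.8
t 12.15 bal pos [-116.   -24.3   71.9] F bal [-0.06 -0.01 -0.5 ] w 0.8
q [-0.31  0.48  1.99  0.    0.67 -2.12]
rot err deg (tool) [ 0.01 -0.01  0.02]
tool shift cm (now) [ 0.39 -0.05  0.03] (aligned) [ 0.39 -0.05  0.03]
t: 12.52
ee_pos: [480.4, -141.7, 66.7]
orientation: [-1.383, 1.087, 1.382]
ft_force: [-0.2, -0.1, 2.7]
width: 0.3
t 12.525 bal pos [-115.9  -24.4   66.7] F bal [-0.19 -0.07  2.73] w 0.3
q [-0.31  0.49  1.99 -0.    0.65 -2.12]
rot err deg (tool) [ 0.02 -0.01  0.02]
tool shift cm (now) [ 0.27 -0.04  0.04] (aligned) [ 0.27 -0.04  0.04]
```

```bash

python3 -m crank '[[[0.2,0,0],[0,0,0],0],[[0.1,0,0],[0,0,0],0],[[0,0,0],[0,0,0],0]]'
python3 st.py -115.5 -24 64
python3 -m crank '[[[0.1,0,0],[0,0,0],0],[[0.1,0,0],[0,0,0],0],[[0,0,0],[0,0,0],0]]'
python3 st.py -115.5 -24 64
```

```text
t: 12.9
ee_pos: [480.5, -141.7, 64.2]
orientation: [-1.383, 1.087, 1.382]
ft_force: [-1.1, 0.6, 9.9]
width: 0.4
t 12.9 bal pos [-115.8  -24.4   64.2] F bal [-0.93  0.82  9.88] w 0.4
q [-0.31  0.5   1.99  0.    0.65 -2.12]
rot err deg (tool) [ 0.02 -0.02  0.03]
tool shift cm (now) [ 0.02 -0.03  0.04] (aligned) [ 0.02 -0.03  0.04]
t: 13.28
ee_pos: [480.6, -141.7, 63.7]
orientation: [-1.383, 1.086, 1.382]
ft_force: [-6.0, 2.4, 29.5]
width: 0.2
t 13.275 bal pos [-115.8  -24.5   63.7] F bal [-5.24  3.76 29.47] w 0.2
q [-0.31  0.5   1.99 -0.    0.65 -2.12]
rot err deg (tool) [ 0.02 -0.03  0.04]
tool shift cm (now) [-0.03 -0.03  0.05] (aligned) [-0.03 -0.03  0.05]
```

The bar has bottomed out, at z 63.7 with the force rising. I'll release and retreat straight up.

```bash

python3 -m crank '[[[-0.5,0,0],[0,0,0],0],[[-1.5,0,0],[0,0,0],0],[[-4,0,0],[0,0,0],0],[[-5,0,0],[0,0,0],0],[[-5,0,0],[0,0,0],0]]'
python3 -m crank '[[[-4,3,4],[0,0,0],0],[[0,3,5],[0,0,0],0],[[0,0,5],[0,0,0],0],[[0,0,5],[0,0,0],0],[[0,0,5],[0,0,0],0]]'
python3 -m crank '[[[0,0,5],[0,0,0],0],[[0,0,5],[0,0,0],0],[[0,0,5],[0,0,0],0],[[0,0,0],[0,0,0],0],[[0,0,0],[0,0,0],0]]'
python3 st.py
python3 - <<'E'
from workcell import *
import cv2
for n,(x,y) in {"scene":(130,140),"top":(200,80)}.items():
    a=get_image(n)["pixels"][:,:,::-1]
    cv2.imwrite(f"pics/{n}5.png",cv2.resize(a[y:y+150,x:x+200],None,fx=4,fy=4,interpolation=cv2.INTER_CUBIC))
E
```

```text
t: 13.9
ee_pos: [479.6, -141.5, 223.4]
orientation: [-1.382, 1.087, 1.383]
ft_force: [1.7, -0.8, -0.2]
width: 0.7
t: 14.52
ee_pos: [365.3, 77.9, 261.3]
orientation: [-1.383, 1.086, 1.382]
ft_force: [0.9, 1.1, 0.8]
width: 0.5
t: 15.15
ee_pos: [330.3, 221.9, 260.7]
orientation: [-1.384, 1.087, 1.384]
ft_force: [-0.3, -0.3, 0.5]
width: 0.8
t 15.15 bal pos [-176.   364.4  260.7] F bal [-0.32 -0.23  0.48] w 0.8
q [ 0.56  0.02  2.06 -0.    1.06 -1.25]
rot err deg (tool) [ 0.07 -0.03 -0.03]
```

View pics/scene5.png

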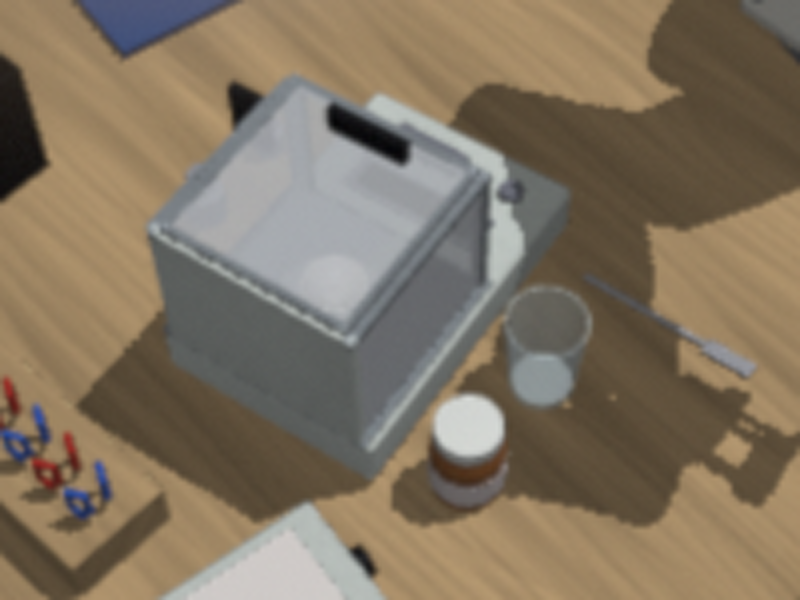

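View pics/top5.png

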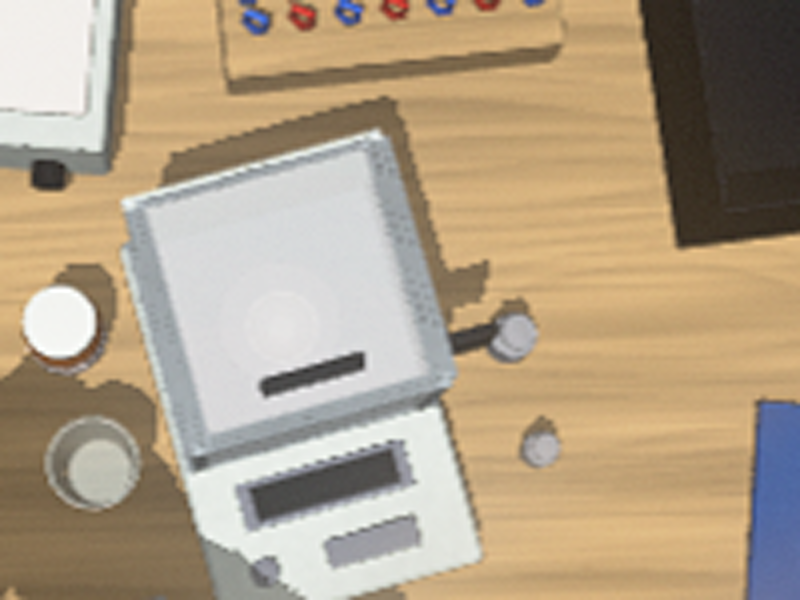

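The slide and door are shut, the dish is centred on the pan, and the weights, beaker and jar look where they were. The arm is clear, so I'll hand in.

```bash
python3 -c "
from workcell import *
print(close_job())"
```

```text
the job is handed in; nothing more can be done
None
```

I shut the top slide and then the side door with the closed fingertips. I then pressed the tare bar all the way down, let it come up and moved the arm well clear. The job was handed in at about 15 s of the 51 s allowed; no verdict is reported.

- **Top slide and side door:** each was pushed until it met its stop. The force rose to about 20 N on the slide and 13 N on the door. Both stops came within 1 mm of where the fitted pose put them. The last pictures show both shut.
- **Tare bar:** the fingertips went down to z 63.7, where about 64 is fully down. The force rose to about 30 N at the bottom, half the 60 N limit but more than the 5 N the bar needs. I did not measure that it came back up. It looks up in the last top view.
- **Everything else:** the dish is on the pan, and the weights, beaker and jar look unmoved. I judged this by eye, not by measurement. The tissue box and most of the notebook were outside the last crops, but the arm never went near either. The fingers did not go near the power key.

No check failed or disagreed with another.

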